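# Change the ink tanks in the print head

### The job

Swing the print head's latch (the wire bail with the green grip) up and right back, take out the grey spent tanks and put them in the green recycling tray, and drop each new ink tank upright and fully home into the pocket of its own colour. When all four new tanks are in, lower the latch fully over them. Leave the mouse, the dumbbell and the mug where they are.

Things in the scene. Friction and masses are not known exactly. Their poses are not given: they have to be found in the camera images.
- printer: Compact inkjet printer with its cover off, fixed to the desk: a black deck 290 mm wide (its y) and 200 mm deep (its x), 16 mm high, with a grey strip 46 mm high along its far (+x) edge. On the deck stands the grey print head, a row of four open-topped pockets along its y, with a rim 38 mm above the desk. Origin: on the desk under the middle of the row of pockets; x points away from the robot at yaw 0 (across the row), z up. It is turned up to 12 degrees either way.
- pocket_black (a point): Centre of the floor of the black pocket, marked with black patches on the rim in front of it and behind it. Frame as the printer's. The pocket is 51 mm (x) by 33 mm (y) and 18 mm deep; its floor lies 20 mm above the desk. Pockets follow at 40 mm along y: black (+y end), cyan, magenta, yellow.
- pocket_cyan (a point): Centre of the floor of the cyan pocket, marked with cyan patches on the rim in front of it and behind it. Frame as the printer's. The pocket is 51 mm (x) by 33 mm (y) and 18 mm deep; its floor lies 20 mm above the desk. Pockets follow at 40 mm along y: black (+y end), cyan, magenta, yellow.
- pocket_magenta (a point): Centre of the floor of the magenta pocket, marked with magenta patches on the rim in front of it and behind it. Frame as the printer's. The pocket is 51 mm (x) by 33 mm (y) and 18 mm deep; its floor lies 20 mm above the desk. Pockets follow at 40 mm along y: black (+y end), cyan, magenta, yellow.
- pocket_yellow (a point): Centre of the floor of the yellow pocket, marked with yellow patches on the rim in front of it and behind it. Frame as the printer's. The pocket is 51 mm (x) by 33 mm (y) and 18 mm deep; its floor lies 20 mm above the desk. Pockets follow at 40 mm along y: black (+y end), cyan, magenta, yellow.
- latch (a joint): Latch of the print head, a steel wire bail hinged behind the pockets: 0 = down, its cross bar running along y over the middle of the pockets, underside 4 mm above the tops of seated tanks; it grows as it is raised up and back (away from the robot at yaw 0), to a stop at 2.0 rad. It stays where it is left (stiff hinge, about 1 N at the grip). It starts down.
- latch_grip (a point): Middle of the latch's green grip, a round bar 10 mm thick and 54 mm long along the printer's y, which continues the cross bar past the -y end of the pockets. It lies 80 mm from the hinge line; 78 mm above the desk when down, with 60 mm of free space under it. Its frame turns with the latch.
- latch_hinge (a point): Point on the latch's hinge line nearest to the grip (same y in the printer's frame), 60 mm above the desk and 78 mm behind (+x of) the pockets' middle. Frame as the printer's. The hinge line runs along the printer's y; a positive turn about +y raises the latch.
- new_black: New black ink tank, black all over, standing upright on the blue mat at the start. 46 mm (its x) by 28 mm (its y) by 50 mm high, its foot (lowest 6 mm) 2 mm narrower on every side, about 60 g, bottom-heavy. Origin: centre of its underside; z up. In a pocket its x lies along the printer's x (either way round) and its upper 32 mm stand above the rim, 12 mm from the next tank.
- new_cyan: New cyan ink tank, cyan all over, standing upright on the blue mat at the start. 46 mm (its x) by 28 mm (its y) by 50 mm high, its foot (lowest 6 mm) 2 mm narrower on every side, about 60 g, bottom-heavy. Origin: centre of its underside; z up. In a pocket its x lies along the printer's x (either way round) and its upper 32 mm stand above the rim, 12 mm from the next tank.
- new_magenta: New magenta ink tank, magenta all over, standing upright on the blue mat at the start. 46 mm (its x) by 28 mm (its y) by 50 mm high, its foot (lowest 6 mm) 2 mm narrower on every side, about 60 g, bottom-heavy. Origin: centre of its underside; z up. In a pocket its x lies along the printer's x (either way round) and its upper 32 mm stand above the rim, 12 mm from the next tank.
- new_yellow: New yellow ink tank, yellow all over, standing upright on the blue mat at the start. 46 mm (its x) by 28 mm (its y) by 50 mm high, its foot (lowest 6 mm) 2 mm narrower on every side, about 60 g, bottom-heavy. Origin: centre of its underside; z up. In a pocket its x lies along the printer's x (either way round) and its upper 32 mm stand above the rim, 12 mm from the next tank.
- old_black: Spent tank, pale grey with a white top, standing in the black pocket at the start; may be absent (one to three of the four spent tanks are there). 46 mm (its x) by 28 mm (its y) by 50 mm high, its foot (lowest 6 mm) 2 mm narrower on every side, about 60 g, bottom-heavy. Origin: centre of its underside; z up. In a pocket its x lies along the printer's x (either way round) and its upper 32 mm stand above the rim, 12 mm from the next tank.
- old_cyan: Spent tank, pale grey with a white top, standing in the cyan pocket at the start; may be absent (one to three of the four spent tanks are there). 46 mm (its x) by 28 mm (its y) by 50 mm high, its foot (lowest 6 mm) 2 mm narrower on every side, about 60 g, bottom-heavy. Origin: centre of its underside; z up. In a pocket its x lies along the printer's x (either way round) and its upper 32 mm stand above the rim, 12 mm from the next tank.
- old_magenta: Spent tank, pale grey with a white top, standing in the magenta pocket at the start; may be absent (one to three of the four spent tanks are there). 46 mm (its x) by 28 mm (its y) by 50 mm high, its foot (lowest 6 mm) 2 mm narrower on every side, about 60 g, bottom-heavy. Origin: centre of its underside; z up. In a pocket its x lies along the printer's x (either way round) and its upper 32 mm stand above the rim, 12 mm from the next tank.
- old_yellow: Spent tank, pale grey with a white top, standing in the yellow pocket at the start; may be absent (one to three of the four spent tanks are there). 46 mm (its x) by 28 mm (its y) by 50 mm high, its foot (lowest 6 mm) 2 mm narrower on every side, about 60 g, bottom-heavy. Origin: centre of its underside; z up. In a pocket its x lies along the printer's x (either way round) and its upper 32 mm stand above the rim, 12 mm from the next tank.
- tray: Green recycling tray, fixed, open on top, 150 mm (x) by 120 mm (y), 35 mm high, walls and floor 4 mm thick. Origin: on the desk under its centre.
- mat: Blue desk mat, 240 by 240 mm, 3 mm thick, fixed. Origin: on the desk under its centre.
- mouse: Grey computer mouse, 100 x 58 x 32 mm, loose, not part of the job. Origin: centre of its underside.
- dumbbell: Red hand dumbbell, 140 x 52 x 38 mm, loose, not part of the job. Origin: centre of its underside.
- mug: White mug, 80 mm wide, 90 mm high, loose, not part of the job. Origin: centre of its underside.
Things that resemble listed ones, but are neither listed nor needed, are in the scene too. There is more than one size of the new_cyan; the job needs the larger.

How it is judged:
By the outcome, as a careful person would: the job done as asked, in the order asked, and still so for the second after the job is handed in, with the robot touching nothing.
Of old_black, old_cyan, old_magenta, old_yellow only 1 to 3 are there at a start; the rules pass over those that are not, and their reading is None.
At some moment in a run one of new_black, new_cyan, new_magenta, new_yellow may be knocked a few centimetres aside while the robot is not near it.
It also fails if it takes over 210 s, if anything falls off the work surface, if the arm or the gripper's body presses on something with over 40 N, if the wrist force passes 120 N, or if a joint passes its speed limit or range.

### The arm

A 6-joint arm with a two-finger parallel gripper is mounted at the origin on the work surface. World frame = base frame: x ahead of the robot, y to its left, z up, the work surface at z = 0. Lengths are in m, angles in degrees, forces in N, time in s.
With the tool pointing down it reaches from about 0.25 to 0.725 m from the base axis. Payload 9.7 kg.
Tool frame: the origin (TCP) lies between the finger pads; the fingertips stand 22 mm ahead of it and the grasp point (between the pads) lies 3 mm ahead of it; z points along the fingers, y is the line along which they close (so a half turn about z gives the same grasp; the last joint's range is limited). The gripper opens to 85 mm and grips with 20 to 120 N. Pads are 22 mm wide; open, the fingers measure 114 mm over their backs; the gripper's body (76 mm by 85 mm) begins 54 mm behind the grasp point. The pads swing forward as they close: fully open they stand 13 mm farther back than shut.
Start: joints at [-70.13, 4.979, 10.078, 95.1, 0, 90], TCP at [0.187, -0.517, 0.253] pointing down, gripper open.
Joint ranges: [-179.16, 179.16], [-48.56, 103.87], [-65.8, 70.77], [-126.05, 130.52], [-82.76, 87.17], [-180, 180]. Speed limits (degrees/s): [127.2, 127.2, 147.25, 180, 180, 180].

### API

Orientations are given as [roll, pitch, yaw] about the fixed x, y, z axes, in that order (R = Rz(yaw) Ry(pitch) Rx(roll)).
In Python, from plant import manip, eyes, workorder, models gives the robot as it stands.
- The arm moves only by the shell command python3 -m pendant 'ROWS' [FORCE]. ROWS is JSON, a list that holds one entry, the list of rows, each a list of 5 numbers: the gripper command: -1 is shut, 1 is fully open, values between are in proportion, then the shift along the world's x, y, z in mm, then the turn about the world's z in rad. In form: [[[jaw, dx, dy, dz, roll], ...]]. A call has 1 to 5 rows; each row is the pose to reach, as a shift and turn from the pose commanded when the call began; what a row does not reach only later rows make up. A row lasts 1/8 s, in which the tool goes at most 62.5 mm and 10.7 degrees, less where a joint would pass 70% of its speed; a pose out of reach is approached as far as the arm can. A call with a gripper value outside its range is refused whole. The fingers move at their own pace and stop on an object; FORCE is the grip in N (left out, the last holds). Time passes only in rows, so rows that repeat a pose let the fingers close. It gives the time, the measured TCP pose, the force, the opening and the grip force at its end, in the units of the state.
- manip.sense(): the state, without advancing time (a new reading comes with each control period).
- eyes.capture(name): name is "side" or "top" or "wrist"; returns a dict with "img" (480x640x3 uint8, blue, green, red), "depth" (480x640 float32, m along the optical axis (not along the pixel's ray), 0 where there is no reading), "vertical_fov" (degrees; the focal length in pixels is half the picture's height over the tangent of half this angle, whatever the lens; pixels are square), "cx", "cy" (the principal point, pixels), "k1" (the pictures are not rectified: a ray, as slopes to the right and down, at radius r is drawn at 1 + k1 r^2 times it, then the intrinsics apply), "T" (4x4, takes a point from camera to world coordinates); the wrist camera has in their place "T_tool_cam" (4x4, takes a point from camera to tool coordinates, whose origin is the TCP and whose axes are the flange's). Camera axes: x right, y down, z forward; pixel columns grow to the right and rows downward; lengths in m; the calibration is good to about 2 mm. A picture is of the moment at which its call begins: read the wrist's pose just before it.
- workorder.finish_job(): hands the job in; it is judged then, once.
Trained networks look in a picture, given as the dict that the camera call returned (one of the last four; its "shot" number tells which), for a name from the list of things; names that differ only in an ending like _2 or _b are one class to them, and where a whole thing is asked for, a point or a joint stands for the part that bears it (a point fixed in the world has none). Each returns a list of dicts, best first, with "p" (0 to 1); they miss things now and then, are a little off and sometimes report something else, mostly with a low value. They report only what shows in the picture. A call takes as long as a camera call. They do not tell look-alikes from the thing itself.
- models.find_in(picture, name): "centre" ([row, column] in pixels, amid what is visible of it).
- models.landmark_of(picture, name): "centre" ([row, column] in pixels: a listed point, or the origin of a listed thing).
The state is a dict: "t": time; "joint_pos": joint angles; "joint_vel": joint speeds; "joint_efforts": joint torques, N m; "tool_pos": TCP position; "tool_rot": TCP orientation; "contact_force": force on the tool from outside, world axes, zero at the start; "moment": the same for the moment, N m; "gripper_width": finger opening in m; "gripper_force": force on a finger pad.
Only numpy, scipy, OpenCV 4.12 (cv2) and the standard library are available. Lean on these libraries where they do the work, as an engineer would, in place of code of your own. Each camera call takes 0.05 s, during which the arm holds its last target. There are 200 camera calls.

## Working session

There is one attempt and no reset: what is moved stays moved. The work goes in short steps, Python scripts to look and compute and a shell command to move; the robot and the scene stay as the last step left them, time stands still between calls to the robot, and variables do not carry over. Pictures are saved under pics/ and viewed, at most 14 in all, crops included, and the job is handed in when it is done.

```bash
mkdir -p pics
cat > h.py <<'E'
import numpy as np,cv2
from scipy.spatial.transform import Rotation as R
from plant import manip,eyes,workorder,models
def cap(n):
    s=manip.sense(); c=eyes.capture(n)
    if n=='wrist':
        T=np.eye(4);T[:3,3]=s['tool_pos'];T[:3,:3]=R.from_euler('xyz',s['tool_rot'],degrees=True).as_matrix()
        c['T']=T@np.array(c['T_tool_cam'])
    c['T']=np.array(c['T']);c['f']=240/np.tan(np.radians(c['vertical_fov']/2));return c
def ray(c,rc):
    d=np.array([(rc[1]-c['cx'])/c['f'],(rc[0]-c['cy'])/c['f']]);u=d.copy()
    for _ in range(20): u=d/(1+c['k1']*(u@u))
    return c['T'][:3,:3]@np.array([u[0],u[1],1]),c['T'][:3,3]
def atz(c,rc,z):
    d,o=ray(c,rc);return o+d*(z-o[2])/d[2]
def atd(c,rc):
    r,k=int(round(rc[0])),int(round(rc[1]));w=c['depth'][max(r-2,0):r+3,max(k-2,0):k+3];w=w[w>0]
    if not len(w): return None
    d,o=ray(c,rc);return o+d*np.median(w)
def cloud(c):
    rr,cc=np.mgrid[0:480,0:640];d=np.stack([(cc-c['cx'])/c['f'],(rr-c['cy'])/c['f']],-1);u=d.copy()
    for _ in range(20): u=d/(1+c['k1']*(u**2).sum(-1,keepdims=True))
    p=np.concatenate([u,np.ones((480,640,1))],-1)*c['depth'][...,None]
    return p@c['T'][:3,:3].T+c['T'][:3,3]
E
python3 - <<'E'
from h import *
s=manip.sense();print(s['tool_pos'],s['tool_rot'],s['t'])
for n in ['top','side']:
    c=cap(n);cv2.imwrite(f'pics/{n}0.png',c['img']);print(n,c['T'].round(3).tolist(),c['f'])
    for k in ['printer','latch_grip','latch_hinge','pocket_black','pocket_cyan','pocket_magenta','pocket_yellow','new_black','new_cyan','new_magenta','new_yellow','old_black','tray','mat','mouse','dumbbell','mug']:
        for q in models.find_in(c,k)[:4] if 'new' in k or 'old' in k else []:
            p=atd(c,q['centre']);print(' F',k,round(q['p'],2),np.round(q['centre']),None if p is None else p.round(3))
        for q in models.landmark_of(c,k)[:4]:
            p=atd(c,q['centre']);print(' L',k,round(q['p'],2),np.round(q['centre']),None if p is None else p.round(3))
E
```

```text
[ 0.18688504 -0.51706554  0.25258195] [-1.79924267e+02 -8.33606097e-04  1.98690921e+01] 0.0
top [[-0.003, -0.981, 0.192, 0.383], [-1.0, 0.004, 0.009, -0.076], [-0.009, -0.192, -0.981, 1.335], [0.0, 0.0, 0.0, 1.0]] 506.75946153779756
 L printer 0.83 [282. 281.] [0.515 0.023 0.048]
 L latch_grip 0.88 [287. 333.] [ 0.507 -0.109  0.016]
 L latch_hinge 0.79 [255. 338.] [ 0.59  -0.123  0.017]
 L latch_hinge 0.47 [219. 153.] [0.687 0.37  0.031]
 L pocket_black 0.79 [275. 261.] [0.537 0.077 0.022]
 L pocket_cyan 0.85 [276. 276.] [0.529 0.035 0.074]
 L pocket_cyan 0.4 [182. 258.] [0.793 0.093 0.008]
 L pocket_magenta 0.78 [279. 292.] [ 0.526 -0.003  0.024]
 L pocket_yellow 0.59 [181. 259.] [0.798 0.091 0.007]
 L pocket_yellow 0.48 [258. 424.] [ 0.577 -0.345  0.046]
 F new_black 0.54 [306. 394.] [ 0.454 -0.261  0.055]
 L new_black 0.79 [306. 392.] [ 0.453 -0.258  0.054]
 L new_black 0.59 [285. 407.] [ 0.511 -0.305  0.005]
 F new_cyan 0.63 [263. 294.] [ 0.568 -0.007  0.017]
 F new_cyan 0.57 [255. 427.] [ 0.583 -0.351  0.055]
 F new_cyan 0.44 [279. 478.] [ 0.521 -0.486  0.039]
 F new_cyan 0.31 [
[... 2011 characters left out ...]
.64 [372. 333.] [ 0.569 -0.375  0.028]
 L new_cyan 0.48 [324. 314.] [ 0.566 -0.246  0.017]
 F new_magenta 0.81 [316. 314.] [ 0.565 -0.246  0.043]
 F new_magenta 0.43 [332. 394.] [ 0.715 -0.316  0.033]
 L new_magenta 0.84 [322. 314.] [ 0.567 -0.246  0.024]
 L new_magenta 0.53 [222. 271.] [0.531 0.017 0.083]
 F new_yellow 0.58 [195. 372.] [0.789 0.052 0.085]
 F new_yellow 0.18 [250. 287.] [ 0.549 -0.078  0.076]
 L new_yellow 0.65 [389. 274.] [ 0.454 -0.384  0.028]
 L tray 0.93 [173. 231.] [0.475 0.292 0.033]
 L mat 0.91 [357. 297.] [ 0.515 -0.308  0.003]
 L mouse 0.76 [335. 392.] [ 0.708 -0.321  0.031]
 L dumbbell 0.82 [152. 298.] [0.68  0.374 0.014]
 L mug 0.56 [210. 370.] [0.79  0.052 0.036]
```

Run:
```python
import cv2,numpy as np
a=cv2.imread('pics/top0.png')[160:340,120:500];cv2.imwrite('pics/a.png',cv2.resize(a,None,fx=2.1,fy=2.1,interpolation=2))
b=cv2.imread('pics/side0.png')[140:480,180:460];cv2.imwrite('pics/b.png',cv2.resize(b,None,fx=1.75,fy=1.75,interpolation=2))
```

```text
(no output)
```

View pics/a.png

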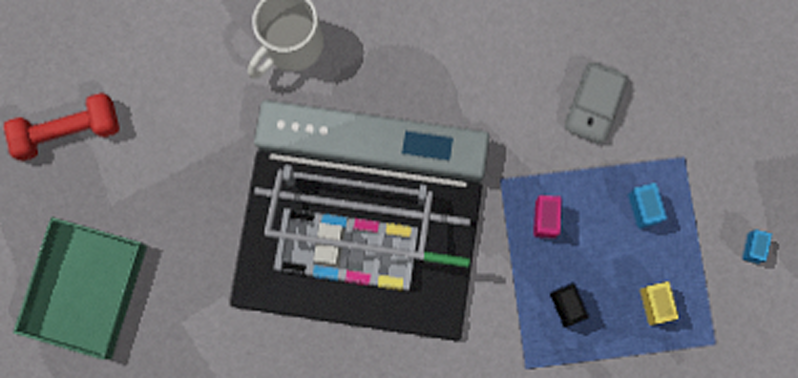

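View pics/b.png

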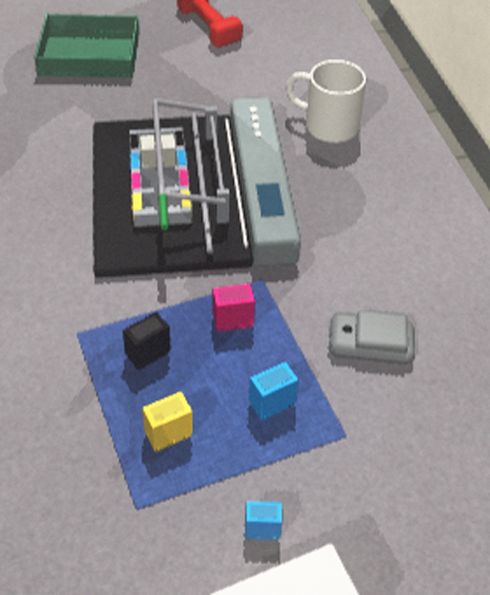

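The top crop shows four 50 mm tanks on the mat: magenta (548,216), cyan (650,205), black (569,304) and yellow (660,303). There is also a second cyan tank off the mat at (757,246). The mat cyan's top is at z≈0.055 and the off-mat one's at 0.039, so the mat one is the larger and the one needed. The only spent tank is in the cyan pocket, at (327,242). The latch is down and its green grip is at (447,260). Next I'll measure poses.

```bash
cat >> h.py <<'E'
HSV={'magenta':((150,100,60),(172,255,255)),'cyan':((92,120,110),(106,255,255)),'yellow':((20,100,80),(35,255,255)),'green':((45,100,40),(85,255,255))}
def printer(c,P=None):
    """fit printer pose from the patches on the rim (z=.038), and report grip"""
    h=cv2.cvtColor(c['img'],cv2.COLOR_BGR2HSV);P=cloud(c) if P is None else P;out={}
    for k in ['cyan','magenta','yellow']:
        m=cv2.inRange(h,*HSV[k])
        n,l,st,ce=cv2.connectedComponentsWithStats(m)
        out[k]=[atz(c,ce[i][::-1],.038)[:2] for i in range(1,n) if st[i,4]>=15 and np.hypot(*(atz(c,ce[i][::-1],.038)[:2]-[.52,0]))<.12]
    return out
def tanks(c,zmin=.045,zmax=.066,box=(.36,.66,-.46,-.15)):
    P=cloud(c);h=cv2.cvtColor(c['img'],cv2.COLOR_BGR2HSV)
    m=(P[...,2]>zmin)&(P[...,2]<zmax)&(P[...,0]>box[0])&(P[...,0]<box[1])&(P[...,1]>box[2])&(P[...,1]<box[3])
    n,l,st,ce=cv2.connectedComponentsWithStats(m.astype(np.uint8));o=[]
    for i in range(1,n):
        if st[i,4]<40: continue
        q=P[l==i];(a,b),(w,v),t=cv2.minAreaRect((q[:,:2]*1000).astype(np.float32))
        if w<v: t+=90
        o.append((np.round([a,b]).tolist(),np.round(sorted([w,v])).tolist(),round((t+90)%180-90,1),q[:,2].mean().round(4),np.median(h[l==i],0).tolist(),np.median(q[:,:2],0).round(3).tolist()))
    return o
E
python3 - <<'E'
from h import *
for n in ['top','side']:
    c=cap(n);print(n)
    for k,v in printer(c).items(): print(k,np.round(v,4).tolist())
    for t in tanks(c): print(t)
    P=cloud(c);h=cv2.cvtColor(c['img'],cv2.COLOR_BGR2HSV);m=cv2.inRange(h,*HSV['green'])>0;m&=(P[...,1]<0)
    r,k=np.where(m&(P[...,0]<.7));print('grip px',r.mean(),k.mean(),len(r),atz(c,(r.mean(),k.mean()),.080))
E
```

```text
top
cyan [[0.5624, 0.0302], [0.4981, 0.04]]
magenta [[0.5562, -0.0088], [0.4914, 0.0011]]
yellow [[0.5499, -0.0482], [0.4852, -0.0386]]
([579.0, -355.0], [29.0, 46.0], 15.6, np.float64(0.0537), [101.0, 169.0, 169.0], [0.578, -0.355])
([566.0, -233.0], [29.0, 46.0], -4.2, np.float64(0.0539), [165.0, 173.0, 159.0], [0.567, -0.232])
([458.0, -257.0], [29.0, 46.0], 20.9, np.float64(0.0538), [90.0, 23.0, 38.0], [0.458, -0.257])
([458.0, -366.0], [30.0, 46.0], 11.5, np.float64(0.0539), [25.0, 135.0, 184.0], [0.458, -0.365])
grip px 283.009900990099 332.4059405940594 101 [ 0.50951811 -0.10678855  0.08      ]
side
cyan [[0.4994, 0.0404], [0.5635, 0.0322]]
magenta [[0.5574, -0.0083], [0.4931, 0.0008]]
yellow [[0.4869, -0.0391], [0.5505, -0.0563]]
([638.0, -156.0], [11.0, 43.0], -0.5, np.float64(0.0473), [83.0, 16.0, 166.5], [0.641, -0.154])
([567.0, -234.0], [32.0, 46.0], -5.6, np.float64(0.0533), [166.0, 177.0, 211.0], [0.566, -0.236])
([458.0, -257.0], [30.0, 47.0], 22.5, np.float64(0.0533), [132.0, 18.0, 59.0], [0.457, -0.26])
([579.0, -358.0], [31.0, 48.0], 15.3, np.float64(0.0527), [100.0, 177.0, 224.0], [0.579, -0.36])
([459.0, -368.0], [30.0, 46.0], 12.9, np.float64(0.0526), [27.0, 146.0, 240.0], [0.459, -0.371])
grip px 260.641975308642 272.9382716049383 81 [ 0.5104001 -0.1059065  0.08     ]
```

```bash
python3 -m pendant '[[[1,323,410,0,1.066],[1,323,410,0,1.066],[1,323,410,0,1.066],[1,323,410,0,1.066],[1,323,410,0,1.066]]]' 30; python3 -m pendant '[[[0,0,0,0,0]]]'
```

```text
t: 3.02
tool_pos: [0.3812, -0.2701, 0.2535]
tool_rot: [180.0, 0.0, 73.9]
contact_force: [0.6, -0.5, -0.3]
gripper_width: 0.0854
gripper_force: 0.0
t: 3.15
tool_pos: [0.3824, -0.2687, 0.2534]
tool_rot: [180.0, -0.0, 74.1]
contact_force: [-0.7, -0.4, 0.7]
gripper_width: 0.0698
gripper_force: 0.0
```

```bash
python3 -m pendant '[[[-0.3,128,162,-60,0.12],[-0.3,128,162,-60,0.12],[-0.3,128,162,-60,0.12],[-0.3,128,162,-60,0.12],[-0.3,128,162,-60,0.12]]]'
python3 - <<'E'
from h import *
c=cap('wrist');cv2.imwrite('pics/w1.png',c['img'])
for k,v in printer(c).items(): print(k,np.round(v,4).tolist())
h=cv2.cvtColor(c['img'],cv2.COLOR_BGR2HSV);m=cv2.inRange(h,*HSV['green'])>0
r,k=np.where(m);print('grip px',r.mean(),k.mean(),len(r),atz(c,(r.mean(),k.mean()),.080),atd(c,(r.mean(),k.mean())))
E
```

```text
t: 3.78
tool_pos: [0.5086, -0.1091, 0.1922]
tool_rot: [-179.9, 0.0, 80.5]
contact_force: [-0.5, -0.8, 0.8]
gripper_width: 0.0299
gripper_force: 0.0
cyan [[0.4936, 0.0282], [0.4999, 0.0277], [0.5623, 0.0177]]
magenta [[0.5581, -0.0098], [0.5646, -0.0111], [0.4891, 0.0002], [0.4957, -0.0001]]
yellow [[0.5522, -0.0493], [0.5587, -0.0498], [0.4832, -0.038], [0.4896, -0.0398]]
grip px 235.40442655935612 317.0281690140845 1491 [ 0.51195173 -0.10666755  0.08      ] [ 0.51223081 -0.10486441  0.08560829]
```

View pics/w1.png

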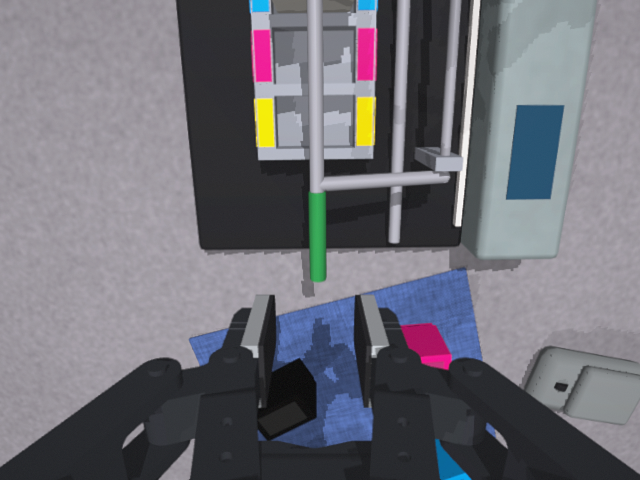

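The wrist view shows the open jaws lined up along the green grip at (235,317), with nothing under it. I'll go down and grip it.

```bash
python3 -m pendant '[[[-0.3,2,2,-60,0.01],[-0.3,2,2,-113,0.01],[-0.3,2,2,-113,0.01],[-1,2,2,-113,0.01],[-1,2,2,-113,0.01]]]' 30; python3 -m pendant '[[[-1,0,0,0,0],[-1,0,0,0,0]]]'
```

```text
t: 4.45
tool_pos: [0.5103, -0.1087, 0.0831]
tool_rot: [179.9, 0.1, 81.0]
contact_force: [-6.9, -1.3, 1.3]
gripper_width: 0.0093
gripper_force: 29.3
t: 4.7
tool_pos: [0.5103, -0.1087, 0.0831]
tool_rot: [179.9, 0.1, 81.0]
contact_force: [-6.9, -2.6, 1.2]
gripper_width: 0.0087
gripper_force: 29.3
```

```bash
python3 -m pendant '[[[-1,3,-0.5,10,0],[-1,8.6,-1.4,22,0],[-1,16,-2.5,33,0],[-1,26,-4,43,0],[-1,37,-6,51,0]]]' ; python3 -m pendant '[[[-1,13,-2,6,0],[-1,26,-4,9.5,0],[-1,40,-6,11,0],[-1,54,-8.3,9.5,0],[-1,67,-10.4,6,0]]]'; python3 -m pendant '[[[-1,12,-2,-6,0],[-1,21,-3.2,-12,0],[-1,23,-3.5,-14,0],[-1,23,-3.5,-14,0]]]'
```

```text
t: 5.32
tool_pos: [0.5474, -0.1144, 0.1351]
tool_rot: [179.9, 0.0, 81.0]
contact_force: [-7.7, 1.1, 5.9]
gripper_width: 0.0086
gripper_force: 29.3
t: 5.95
tool_pos: [0.6158, -0.1247, 0.1393]
tool_rot: [179.8, 0.0, 81.0]
contact_force: [-1.6, 0.6, 1.7]
gripper_width: 0.0086
gripper_force: 29.9
t: 6.45
tool_pos: [0.6356, -0.1277, 0.1261]
tool_rot: [-179.9, 0.0, 81.0]
contact_force: [-19.8, 0.9, 25.5]
gripper_width: 0.0089
gripper_force: 33.5
```

```bash
python3 -m pendant '[[[-1,-1,0,1,0],[-0.4,-1,0,1,0],[-0.4,-1,0,1,0],[-0.4,-1,0,60,0],[-0.4,-1,0,115,0]]]' ; python3 -m pendant '[[[0.36,-52,82,0,0],[0.36,-104,163,0,0],[0.36,-106,163,0,0],[0.36,-106,163,0,0],[0.36,-106,163,0,0]]]'
python3 - <<'E'
from h import *
c=cap('wrist');cv2.imwrite('pics/w2.png',c['img'])
for k,v in printer(c).items(): print(k,np.round(v,4).tolist())
for t in tanks(c,.062,.085,(.45,.6,-.1,.12)):print(t)
c=cap('side');cv2.imwrite('pics/s2.png',cv2.resize(c['img'][140:480,180:460],None,fx=1.75,fy=1.75))
c=cap('top')
for t in tanks(c,.055,.085,(.45,.6,-.1,.12)):print(t)
E
```

```text
t: 7.08
tool_pos: [0.6362, -0.1275, 0.2387]
tool_rot: [-179.9, -0.0, 81.0]
contact_force: [1.6, -0.1, 0.4]
gripper_width: 0.0255
gripper_force: 0.0
t: 7.7
tool_pos: [0.5305, 0.0357, 0.2382]
tool_rot: [180.0, 0.0, 81.1]
contact_force: [0.5, 0.4, 0.2]
gripper_width: 0.0582
gripper_force: 0.0
cyan [[0.5013, 0.0394], [0.5646, 0.0299], [0.4941, 0.0318]]
magenta [[0.4948, 0.0002], [0.5588, -0.01]]
yellow [[0.5528, -0.0494], [0.4887, -0.0397]]
([533.0, 34.0], [28.0, 46.0], -8.7, np.float64(0.07), [23.0, 8.0, 234.0], [0.533, 0.036])
([592.0, -57.0], [15.0, 69.0], -89.0, np.float64(0.0668), [120.0, 8.0, 139.0], [0.595, -0.074])
```

View pics/w2.png

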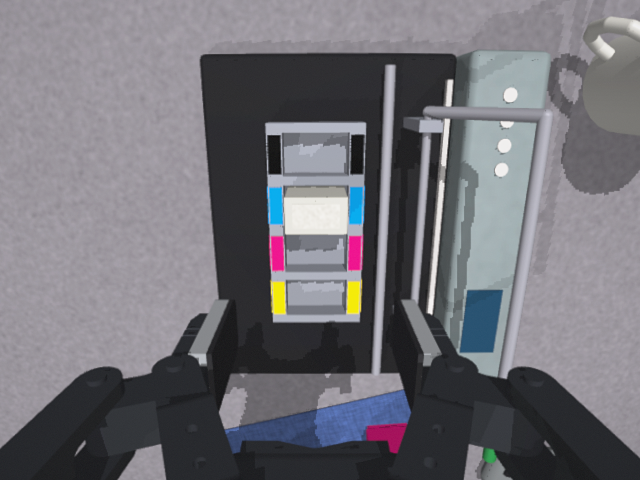

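Latch is fully back. The one spent tank is at (315,210) between the cyan patches, and the other pockets are empty. I'll grip it.

```bash
python3 -m pendant '[[[0.36,2,-1,-60,0],[0.36,2,-1,-120,0],[0.36,2,-1,-160,0],[0.36,2,-1,-178,0],[0.36,2,-1,-178,0]]]' 40; python3 -m pendant '[[[-1,0,0,0,0],[-1,0,0,0,0],[-1,0,0,0,0],[-1,0,0,0,0]]]'
```

```text
t: 8.48
tool_pos: [0.5323, 0.0337, 0.0598]
tool_rot: [-179.9, 0.0, 81.0]
contact_force: [0.5, -0.1, 0.5]
gripper_width: 0.0582
gripper_force: 0.0
t: 8.98
tool_pos: [0.5334, 0.0344, 0.0621]
tool_rot: [179.8, -0.0, 81.0]
contact_force: [-0.0, -0.7, 7.3]
gripper_width: 0.0452
gripper_force: 42.7
```

```bash
python3 -m pendant '[[[-1,0,0,30,0],[-1,0,0,80,0],[-1,0,0,130,0],[-1,-24,60,130,0],[-1,-35,120,130,0]]]'; python3 -m pendant '[[[-1,-13,50,0,0],[-1,-13,110,0,0],[-1,-13,170,0,0],[-1,-13,195,0,0],[-1,-13,195,0,0]]]'; python3 -m pendant '[[[-1,0,0,-60,0],[-1,0,0,-110,0],[-1,0,0,-140,0],[-1,0,0,-140,0],[0.3,0,0,-140,0]]]';python3 -m pendant '[[[0.3,0,0,0,0],[0.3,0,0,0,0],[0.3,0,0,60,0],[0.3,0,0,110,0],[0.3,0,0,140,0]]]'
```

```text
t: 9.6
tool_pos: [0.4972, 0.1546, 0.1918]
tool_rot: [179.9, -0.1, 80.9]
contact_force: [1.5, 0.6, -2.2]
gripper_width: 0.0456
gripper_force: 41.9
t: 10.22
tool_pos: [0.4839, 0.3505, 0.19]
tool_rot: [-180.0, 0.0, 81.2]
contact_force: [-0.2, -0.4, -0.5]
gripper_width: 0.0454
gripper_force: 41.9
t: 10.85
tool_pos: [0.485, 0.3484, 0.0517]
tool_rot: [179.9, -0.1, 81.0]
contact_force: [-0.3, 0.3, 0.1]
gripper_width: 0.0555
gripper_force: 0.0
t: 11.48
tool_pos: [0.4849, 0.3491, 0.1938]
tool_rot: [179.9, -0.1, 81.0]
contact_force: [0.6, -0.2, -0.4]
gripper_width: 0.0557
gripper_force: 0.0
```

```bash
python3 -m pendant '[[[0.5,-6,-60,10,0],[0.5,-10,-120,10,0],[0.5,-15,-180,10,0],[0.5,-15,-240,10,0],[0.5,-20,-300,10,0]]]'; python3 -m pendant '[[[0.5,-1,-60,0,0.15],[0.5,-3,-120,0,0.3],[0.5,-5,-180,0,0.45],[0.5,-7,-240,0,0.54],[0.5,-7,-306,0,0.54]]]'
python3 - <<'E'
from h import *
for n in ['wrist','top','side']:
    c=cap(n);print(n)
    for t in tanks(c):print(t)
    if n=='top':
        for t in tanks(c,.04,.065,(.38,.58,.27,.43)): print('tray',t)
print(manip.sense()['tool_pos'],manip.sense()['tool_rot'])
E
```

```text
t: 12.1
tool_pos: [0.4642, 0.047, 0.2008]
tool_rot: [179.9, -0.0, 81.1]
contact_force: [1.4, 0.5, -0.2]
gripper_width: 0.0639
gripper_force: 0.0
t: 12.72
tool_pos: [0.4571, -0.2558, 0.2011]
tool_rot: [179.9, 0.1, 112.1]
contact_force: [1.2, 1.0, -0.3]
gripper_width: 0.0644
gripper_force: 0.0
wrist
([639.0, -152.0], [9.0, 43.0], -7.9, np.float64(0.0459), [95.0, 23.0, 151.0], [0.645, -0.153])
([460.0, -256.0], [28.0, 46.0], 22.1, np.float64(0.053), [112.0, 11.0, 38.0], [0.459, -0.255])
([568.0, -233.0], [28.0, 48.0], -3.9, np.float64(0.0528), [165.0, 206.0, 184.0], [0.566, -0.232])
([461.0, -367.0], [30.0, 46.0], 12.8, np.float64(0.0526), [25.0, 217.0, 137.0], [0.46, -0.364])
([574.0, -359.0], [29.0, 34.0], 13.4, np.float64(0.0524), [101.0, 227.0, 173.0], [0.569, -0.359])
top
([567.0, -232.0], [29.0, 47.0], -6.5, np.float64(0.0542), [165.0, 172.0, 166.5], [0.565, -0.232])
([460.0, -248.0], [23.0, 48.0], -2.8, np.float64(0.0537), [48.0, 17.0, 41.0], [0.463, -0.249])
tray ([482.0, 348.0], [31.0, 46.0], -8.3, np.float64(0.0541), [23.0, 13.0, 182.0], [0.482, 0.346])
side
([640.0, -154.0], [11.0, 42.0], -9.9, np.float64(0.0473), [83.0, 16.0, 186.5], [0.644, -0.154])
([567.0, -232.0], [32.0, 46.0], -4.9, np.float64(0.0536), [166.0, 175.0, 230.0], [0.566, -0.237])
([458.0, -257.0], [30.0, 48.0], 23.1, np.float64(0.0533), [135.0, 18.0, 66.0], [0.458, -0.26])
([579.0, -358.0], [31.0, 47.0], 16.1, np.float64(0.0527), [100.0, 176.0, 228.0], [0.579, -0.361])
([459.0, -368.0], [31.0, 47.0], 12.3, np.float64(0.0527), [23.0, 166.0, 178.5], [0.459, -0.371])
[ 0.45685884 -0.25625265  0.20011084] [-1.79981780e+02 -8.34239706e-03  1.11730208e+02]
```

Spent tank stands in the tray. Gripping the black one.

```bash
python3 -m pendant '[[[0.5,3,0,-60,0],[0.5,3,0,-120,0],[0.5,3,0,-150,0],[0.5,3,0,-150,0],[-1,3,0,-150,0]]]' 40; python3 -m pendant '[[[-1,0,0,0,0],[-1,0,0,0,0],[-1,0,0,50,0],[-1,0,0,110,0],[-1,0,0,150,0]]]';  python3 -m pendant '[[[-1,15,60,0,-0.15],[-1,30,120,0,-0.3],[-1,45,180,0,-0.45],[-1,60,240,0,-0.54],[-1,70,300,0,-0.54]]]'; python3 -m pendant '[[[-1,8,31,0,0],[-1,8,31,0,0],[-1,8,31,-60,0],[-1,8,31,-60,0]]]'
python3 - <<'E'
from h import *
c=cap('wrist');cv2.imwrite('pics/w3.png',c['img'])
for k,v in printer(c).items(): print(k,np.round(v,4).tolist())
print(manip.sense()['tool_pos'],manip.sense()['tool_rot'])
E
```

```text
t: 13.5
tool_pos: [0.4613, -0.2536, 0.0522]
tool_rot: [179.9, 0.1, 112.0]
contact_force: [-0.6, -0.5, 0.4]
gripper_width: 0.0476
gripper_force: 0.3
t: 14.12
tool_pos: [0.4609, -0.254, 0.2042]
tool_rot: [179.9, 0.2, 112.0]
contact_force: [1.5, 0.1, -0.7]
gripper_width: 0.0453
gripper_force: 42.2
t: 14.75
tool_pos: [0.5309, 0.0483, 0.2014]
tool_rot: [179.9, -0.0, 81.0]
contact_force: [0.9, 0.5, -0.3]
gripper_width: 0.045
gripper_force: 42.2
t: 15.25
tool_pos: [0.5358, 0.0761, 0.1366]
tool_rot: [-179.6, 0.1, 81.0]
contact_force: [-0.1, 0.4, -0.8]
gripper_width: 0.0455
gripper_force: 42.1
cyan [[0.5691, 0.0419]]
magenta [[0.5571, -0.023], [0.4936, -0.0136]]
yellow [[0.4889, -0.0396], [0.553, -0.0496]]
[0.53731622 0.07633159 0.13990843] [-1.79833574e+02  5.94053853e-02  8.09816025e+01]
```

View pics/w3.png

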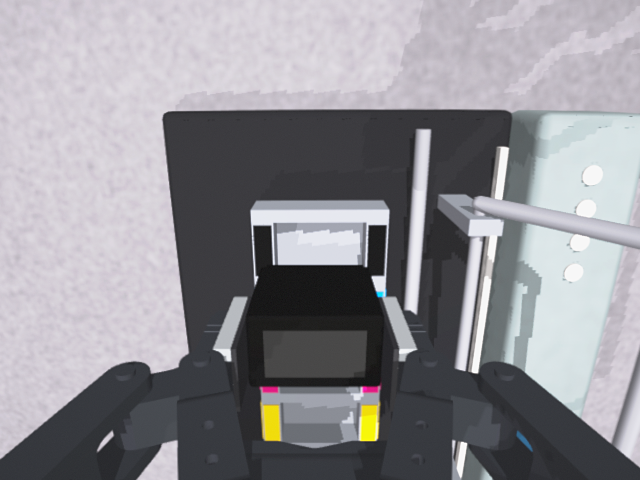

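```bash
python3 -m pendant '[[[-1,1,-0.5,-30,0],[-1,1,-0.5,-50,0],[-1,1,-0.5,-60,0],[-1,1,-0.5,-68,0],[-1,1,-0.5,-70,0]]]'; python3 -m pendant '[[[-1,0,0,0,0]]]'
```

```text
t: 15.92
tool_pos: [0.5399, 0.0766, 0.071]
tool_rot: [179.9, -0.0, 81.0]
contact_force: [0.4, 0.2, -0.8]
gripper_width: 0.0458
gripper_force: 42.8
t: 16.05
tool_pos: [0.5398, 0.0767, 0.0708]
tool_rot: [180.0, -0.0, 81.0]
contact_force: [-0.1, -0.5, -0.2]
gripper_width: 0.0454
gripper_force: 42.8
```

```bash
python3 -m pendant '[[[-1,0,0,-1,0],[0.36,0,0,-1,0],[0.36,0,0,-1,0],[0.36,0,0,60,0],[0.36,0,0,120,0]]]'; python3 -m pendant '[[[0.5,0,-30,15,0.1],[0.5,0,-90,15,0.2],[0.5,10,-150,15,0.3],[0.5,20,-210,15,0.43],[0.5,25,-270,15,0.43]]]';python3 -m pendant '[[[0.5,7,-60,0,0],[0.5,14,-120,0,0],[0.5,14,-164,0,0],[0.5,14,-164,0,0]]]'
python3 - <<'E'
from h import *
for n in ['wrist','side']:
    c=cap(n);print(n)
    for t in tanks(c):print(t)
    if n=='side': cv2.imwrite('pics/s4.png',cv2.resize(c['img'][140:480,180:460],None,fx=1.75,fy=1.75))
c=cap('top')
for t in tanks(c,.055,.085,(.48,.6,-.1,.12)): print('pk',t)
print(manip.sense()['tool_pos'],manip.sense()['tool_rot'])
E
```

```text
t: 16.68
tool_pos: [0.5389, 0.0767, 0.1915]
tool_rot: [-179.9, 0.0, 81.0]
contact_force: [2.3, 0.0, 0.6]
gripper_width: 0.058
gripper_force: 0.0
t: 17.3
tool_pos: [0.5646, -0.1952, 0.2054]
tool_rot: [180.0, 0.0, 105.8]
contact_force: [-0.1, 0.2, -0.1]
gripper_width: 0.0642
gripper_force: 0.0
t: 17.8
tool_pos: [0.5778, -0.3603, 0.2041]
tool_rot: [-179.9, -0.0, 105.5]
contact_force: [0.5, 0.9, -0.0]
gripper_width: 0.0642
gripper_force: 0.0
wrist
([569.0, -233.0], [29.0, 46.0], -4.8, np.float64(0.0531), [165.0, 178.0, 172.0], [0.571, -0.236])
([461.0, -367.0], [29.0, 47.0], 12.8, np.float64(0.0529), [25.0, 223.0, 181.0], [0.463, -0.366])
([581.0, -357.0], [28.0, 46.0], 14.2, np.float64(0.053), [101.0, 220.5, 163.0], [0.581, -0.356])
side
([556.0, -233.0], [25.0, 30.0], 86.0, np.float64(0.0529), [165.0, 180.0, 232.0], [0.552, -0.239])
([580.0, -359.0], [32.0, 48.0], 14.3, np.float64(0.0525), [99.0, 174.0, 231.0], [0.579, -0.36])
([459.0, -368.0], [31.0, 46.0], 13.7, np.float64(0.0525), [27.0, 138.0, 245.0], [0.459, -0.371])
pk ([592.0, -57.0], [15.0, 69.0], -89.6, np.float64(0.0663), [116.0, 8.0, 137.0], [0.595, -0.074])
pk ([539.0, 75.0], [29.0, 46.0], -9.7, np.float64(0.0706), [56.5, 17.0, 38.0], [0.538, 0.075])
[ 0.57849209 -0.35662368  0.2052877 ] [-1.79998566e+02 -1.99327452e-02  1.05688200e+02]
```

View pics/s4.png

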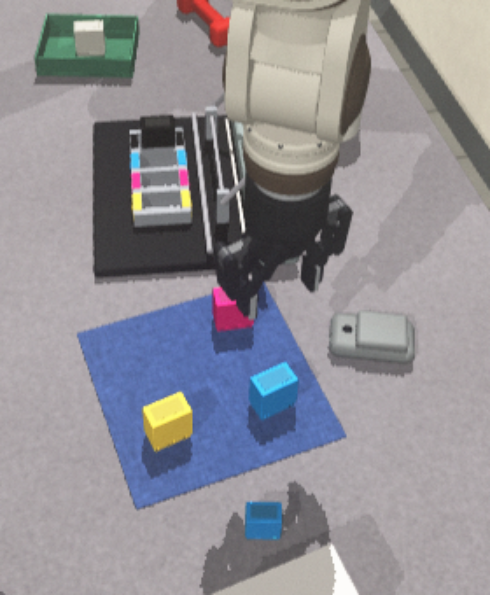

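The side view shows the tray with the spent tank, black seated, and the full-size cyan on the mat at (273,390). The off-mat cyan at (264,520) is visibly smaller and stays put. Taking the mat cyan.

```bash
python3 -m pendant '[[[0.5,2,0,-60,-0.02],[0.5,2,0,-120,-0.02],[0.5,2,0,-155,-0.02],[0.5,2,0,-155,-0.02],[-1,2,0,-155,-0.02]]]' 40; python3 -m pendant '[[[-1,0,0,0,0],[-1,0,0,0,0],[-1,0,0,50,0],[-1,0,0,110,0],[-1,0,0,150,0]]]';  python3 -m pendant '[[[-1,-5,60,0,-0.15],[-1,-10,120,0,-0.3],[-1,-20,180,0,-0.40],[-1,-30,240,0,-0.40],[-1,-40,300,0,-0.40]]]'; python3 -m pendant '[[[-1,-8,60,0,0],[-1,-8,92,0,0],[-1,-8,92,-60,0],[-1,-8,92,-60,0],[-1,-8,92,-60,0]]]'
```

```text
t: 18.58
tool_pos: [0.5815, -0.3569, 0.0528]
tool_rot: [179.9, 0.1, 104.6]
contact_force: [0.3, -0.9, 0.1]
gripper_width: 0.0469
gripper_force: 0.2
t: 19.2
tool_pos: [0.5808, -0.3575, 0.2048]
tool_rot: [179.8, 0.2, 104.5]
contact_force: [1.0, -0.7, -1.4]
gripper_width: 0.0449
gripper_force: 42.3
t: 19.82
tool_pos: [0.54, -0.0555, 0.2015]
tool_rot: [179.9, -0.0, 81.6]
contact_force: [1.2, 0.7, -1.1]
gripper_width: 0.0452
gripper_force: 42.3
t: 20.45
tool_pos: [0.5332, 0.0345, 0.1428]
tool_rot: [179.9, -0.0, 81.6]
contact_force: [1.0, -0.2, 0.7]
gripper_width: 0.0452
gripper_force: 42.3
```

```bash
python3 -m pendant '[[[-1,0,1,-30,-0.01],[-1,0,1,-50,-0.01],[-1,0,1,-63,-0.01],[-1,0,1,-71,-0.01],[-1,0,1,-72.5,-0.01]]]'; python3 -m pendant '[[[-1,0,0,0,0]]]'
```

```text
t: 21.08
tool_pos: [0.5332, 0.0356, 0.07]
tool_rot: [179.9, -0.0, 81.0]
contact_force: [-5.2, -1.3, 16.2]
gripper_width: 0.0452
gripper_force: 44.6
t: 21.2
tool_pos: [0.5332, 0.0356, 0.07]
tool_rot: [179.9, -0.0, 81.0]
contact_force: [-3.8, -1.6, 8.6]
gripper_width: 0.0453
gripper_force: 43.4
```

```bash
python3 -m pendant '[[[0.36,0,0,0,0],[0.36,0,0,0,0],[0.36,0,0,0,0],[0.36,0,0,60,0],[0.36,0,0,120,0]]]'; python3 -m pendant '[[[0.5,7,-60,15,0.075],[0.5,14,-120,15,0.075],[0.5,21,-180,15,0.075],[0.5,28,-240,15,0.075],[0.5,35,-269,15,0.075]]]'
python3 - <<'E'
from h import *
for n in ['wrist','side']:
    c=cap(n);print(n)
    for t in tanks(c):print(t)
    for t in tanks(c,.055,.085,(.48,.57,-.1,.12)): print('pk',t)
c=cap('top')
for t in tanks(c,.055,.085,(.48,.57,-.1,.12)): print('pk',t)
print(manip.sense()['tool_pos'],manip.sense()['tool_rot'])
E
```

```text
t: 21.82
tool_pos: [0.5319, 0.0357, 0.1888]
tool_rot: [-179.9, 0.0, 81.0]
contact_force: [0.8, -0.0, 0.1]
gripper_width: 0.0581
gripper_force: 0.0
t: 22.45
tool_pos: [0.5672, -0.2362, 0.2024]
tool_rot: [-180.0, 0.0, 85.2]
contact_force: [-0.0, 1.3, -0.3]
gripper_width: 0.0639
gripper_force: 0.0
wrist
([640.0, -153.0], [8.0, 41.0], -7.2, np.float64(0.046), [95.0, 23.0, 146.0], [0.644, -0.153])
([569.0, -233.0], [28.0, 46.0], -4.9, np.float64(0.0531), [165.0, 211.0, 180.0], [0.569, -0.232])
([483.0, -370.0], [9.0, 18.0], 64.7, np.float64(0.0515), [25.0, 230.0, 144.0], [0.483, -0.37])
side
([638.0, -156.0], [10.0, 42.0], -2.7, np.float64(0.0473), [82.0, 15.0, 185.0], [0.642, -0.154])
([567.0, -234.0], [32.0, 46.0], -4.5, np.float64(0.0535), [166.0, 174.0, 230.0], [0.566, -0.237])
([459.0, -369.0], [31.0, 47.0], 12.3, np.float64(0.0526), [23.0, 149.0, 198.0], [0.459, -0.37])
pk ([536.0, 56.0], [46.0, 77.0], 81.3, np.float64(0.0691), [101.0, 162.0, 159.0], [0.534, 0.046])
pk ([539.0, 76.0], [29.0, 46.0], -8.3, np.float64(0.0706), [60.0, 15.0, 38.5], [0.538, 0.075])
pk ([533.0, 36.0], [28.0, 46.0], -8.5, np.float64(0.0708), [100.0, 167.0, 162.5], [0.533, 0.037])
[ 0.56726125 -0.23448268  0.20206129] [-1.79940638e+02 -2.30708042e-02  8.52008560e+01]
```

```bash
python3 -m pendant '[[[0.4,1,1,-60,0],[0.4,1,1,-120,0],[0.4,1,1,-152,0],[0.4,1,1,-152,0],[-1,1,1,-152,0]]]' 40; python3 -m pendant '[[[-1,0,0,0,0],[-1,0,0,0,0],[-1,0,0,50,0],[-1,0,0,110,0],[-1,0,0,150,0]]]';  python3 -m pendant '[[[-1,-10,60,0,-0.073],[-1,-20,120,0,-0.073],[-1,-32,180,0,-0.073],[-1,-41,229,0,-0.073],[-1,-41,229,0,-0.073]]]'; python3 -m pendant '[[[-1,0,0,-60,0],[-1,0,0,-60,0],[-1,0,0,-60,0]]]'
```

```text
t: 23.22
tool_pos: [0.5693, -0.2318, 0.053]
tool_rot: [179.9, 0.0, 85.4]
contact_force: [-1.0, -0.1, 0.4]
gripper_width: 0.0452
gripper_force: 41.6
t: 23.85
tool_pos: [0.5688, -0.2324, 0.2044]
tool_rot: [179.8, 0.1, 85.3]
contact_force: [1.3, -0.4, -0.5]
gripper_width: 0.045
gripper_force: 41.7
t: 24.48
tool_pos: [0.527, -0.0005, 0.2017]
tool_rot: [179.9, -0.0, 81.4]
contact_force: [0.4, -0.3, -0.5]
gripper_width: 0.045
gripper_force: 41.7
t: 24.85
tool_pos: [0.5281, -0.0039, 0.1428]
tool_rot: [179.9, -0.0, 81.1]
contact_force: [-0.9, -0.4, 0.1]
gripper_width: 0.0452
gripper_force: 41.7
```

```bash
python3 -m pendant '[[[-1,-1,1,-30,0],[-1,-1,1,-50,0],[-1,-1,1,-63,0],[-1,-1,1,-71,0],[-1,-1,1,-72,0]]]'; python3 -m pendant '[[[-1,0,0,0,0]]]'
```

```text
t: 25.48
tool_pos: [0.527, -0.0024, 0.0697]
tool_rot: [179.9, -0.0, 81.1]
contact_force: [-1.0, 0.4, 5.1]
gripper_width: 0.0454
gripper_force: 42.3
t: 25.6
tool_pos: [0.527, -0.0023, 0.0697]
tool_rot: [179.9, -0.0, 81.1]
contact_force: [-0.8, -0.6, 1.4]
gripper_width: 0.0452
gripper_force: 41.9
```

```bash
python3 -m pendant '[[[0.36,0,0,0,0],[0.36,0,0,0,0],[0.36,0,0,0,0],[0.36,0,0,60,0],[0.36,0,0,120,0]]]'; python3 -m pendant '[[[0.5,-10,-60,15,0.1],[0.5,-20,-120,15,0.2],[0.5,-30,-180,15,0.3],[0.5,-40,-240,15,0.374],[0.5,-50,-300,15,0.374]]]'; python3 -m pendant '[[[0.5,-16,-65,0,0],[0.5,-16,-65,0,0],[0.5,-16,-65,0,0]]]'
python3 - <<'E'
from h import *
for n in ['wrist','side']:
    c=cap(n);print(n)
    for t in tanks(c):print(t)
c=cap('top')
for t in tanks(c,.055,.085,(.48,.57,-.1,.12)): print('pk',t)
print(manip.sense()['tool_pos'],manip.sense()['tool_rot'])
E
```

```text
t: 26.22
tool_pos: [0.5258, -0.0022, 0.1898]
tool_rot: [-179.9, 0.0, 81.1]
contact_force: [1.7, -0.1, 0.6]
gripper_width: 0.0579
gripper_force: 0.0
t: 26.85
tool_pos: [0.4758, -0.3042, 0.2039]
tool_rot: [180.0, 0.0, 102.6]
contact_force: [0.6, -0.3, -0.3]
gripper_width: 0.064
gripper_force: 0.0
t: 27.22
tool_pos: [0.4603, -0.3673, 0.2036]
tool_rot: [-180.0, -0.0, 102.5]
contact_force: [0.3, -0.5, 0.4]
gripper_width: 0.0641
gripper_force: 0.0
wrist
([461.0, -367.0], [28.0, 46.0], 12.6, np.float64(0.0531), [25.0, 214.0, 182.0], [0.461, -0.366])
side
([459.0, -368.0], [30.0, 46.0], 12.8, np.float64(0.0525), [27.0, 142.0, 242.0], [0.459, -0.371])
pk ([539.0, 77.0], [29.0, 47.0], -6.4, np.float64(0.0707), [60.0, 15.0, 42.5], [0.538, 0.077])
pk ([533.0, 36.0], [28.0, 46.0], -8.8, np.float64(0.0704), [100.0, 167.0, 164.0], [0.533, 0.036])
pk ([526.0, -3.0], [28.0, 46.0], -8.7, np.float64(0.0706), [165.0, 175.0, 170.0], [0.526, -0.004])
[ 0.46096936 -0.36598493  0.20399872] [ 1.79985615e+02 -3.14053729e-03  1.02669520e+02]
```

```bash
python3 -m pendant '[[[0.4,0,-0.5,-60,0],[0.4,0,-0.5,-120,0],[0.4,0,-0.5,-154,0],[0.4,0,-0.5,-154,0],[-1,0,-0.5,-154,0]]]' 40; python3 -m pendant '[[[-1,0,0,0,0],[-1,0,0,0,0],[-1,0,0,50,0],[-1,0,0,110,0],[-1,0,0,150,0]]]';  python3 -m pendant '[[[-1,10,60,0,-0.1],[-1,20,120,0,-0.2],[-1,30,180,0,-0.3],[-1,40,240,0,-0.374],[-1,50,300,0,-0.374]]]'; python3 -m pendant '[[[-1,9,24,0,0],[-1,9,24,0,0],[-1,9,24,-60,0],[-1,9,24,-60,0],[-1,9,24,-60,0]]]'
```

```text
t: 28.0
tool_pos: [0.4615, -0.3677, 0.052]
tool_rot: [179.9, 0.1, 102.6]
contact_force: [-0.2, 0.2, 1.5]
gripper_width: 0.0453
gripper_force: 41.5
t: 28.62
tool_pos: [0.4607, -0.3681, 0.2034]
tool_rot: [179.9, 0.1, 102.6]
contact_force: [0.7, -0.5, -1.1]
gripper_width: 0.0451
gripper_force: 41.6
t: 29.25
tool_pos: [0.5106, -0.0659, 0.2006]
tool_rot: [179.9, -0.0, 81.1]
contact_force: [1.1, 0.0, -0.9]
gripper_width: 0.0454
gripper_force: 41.6
t: 29.88
tool_pos: [0.5199, -0.0446, 0.1419]
tool_rot: [179.9, -0.0, 81.1]
contact_force: [0.8, -0.7, -0.8]
gripper_width: 0.0455
gripper_force: 41.6
```

```bash
python3 -m pendant '[[[-1,0,0.5,-30,0],[-1,0,0.5,-50,0],[-1,0,0.5,-63,0],[-1,0,0.5,-71,0],[-1,0,0.5,-72.5,0]]]'; python3 -m pendant '[[[-1,0,0,0,0]]]'; python3 -m pendant '[[[0.36,0,0,0,0],[0.36,0,0,0,0],[0.36,0,0,0,0],[0.36,0,0,60,0],[0.36,0,0,120,0]]]'; python3 -m pendant '[[[0,-40,-100,30,0],[0,-40,-100,30,0],[0,-40,-100,30,0]]]'
python3 - <<'E'
from h import *
c=cap('top')
for t in tanks(c,.055,.085,(.48,.57,-.1,.12)): print('pk',t)
cv2.imwrite('pics/t5.png',cv2.resize(c['img'][160:340,120:500],None,fx=2.1,fy=2.1))
c=cap('wrist');cv2.imwrite('pics/w5.png',c['img'])
for t in tanks(c,.055,.085,(.48,.57,-.1,.12)): print('pk',t)
P=cloud(c);m=(P[...,2]>.1)&(P[...,2]<.15)&(P[...,0]>.58);print(P[m].mean(0))
h=cv2.cvtColor(c['img'],cv2.COLOR_BGR2HSV);g=(cv2.inRange(h,*HSV['green'])>0)&(P[...,2]>.09);print('grip',g.sum(),P[g].mean(0))
E
```

```text
t: 30.5
tool_pos: [0.5201, -0.0435, 0.0687]
tool_rot: [179.9, 0.0, 81.1]
contact_force: [-4.2, 0.4, 11.6]
gripper_width: 0.0451
gripper_force: 43.0
t: 30.62
tool_pos: [0.5201, -0.0435, 0.0687]
tool_rot: [179.9, 0.0, 81.1]
contact_force: [-1.5, -0.9, 6.6]
gripper_width: 0.0451
gripper_force: 42.3
t: 31.25
tool_pos: [0.5189, -0.0432, 0.1882]
tool_rot: [-179.9, 0.0, 81.1]
contact_force: [2.4, -0.0, 0.4]
gripper_width: 0.0583
gripper_force: 0.0
t: 31.62
tool_pos: [0.4789, -0.1455, 0.2186]
tool_rot: [179.9, 0.0, 80.9]
contact_force: [0.9, 0.7, -0.3]
gripper_width: 0.0426
gripper_force: 0.0
pk ([538.0, 77.0], [28.0, 46.0], -8.2, np.float64(0.0707), [41.0, 15.0, 41.0], [0.539, 0.077])
pk ([533.0, 36.0], [28.0, 46.0], -8.7, np.float64(0.071), [100.0, 165.5, 163.5], [0.532, 0.036])
pk ([526.0, -3.0], [28.0, 47.0], -8.8, np.float64(0.071), [165.0, 177.0, 168.0], [0.526, -0.003])
pk ([520.0, -42.0], [28.0, 46.0], -8.6, np.float64(0.0712), [26.0, 134.0, 183.0], [0.519, -0.043])
pk ([527.0, -17.0], [4.0, 46.0], -9.2, np.float64(0.0666), [165.0, 218.0, 154.0], [0.526, -0.017])
pk ([522.0, -43.0], [28.0, 46.0], -8.9, np.float64(0.0701), [26.0, 204.0, 224.0], [0.521, -0.043])
[ 0.63758928 -0.09653624  0.12408028]
grip 2068 [ 0.6343636  -0.12435442  0.12736772]
```

View pics/w5.png

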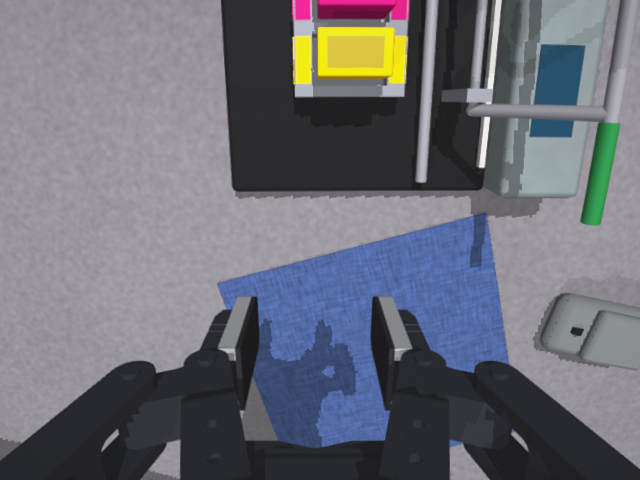

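All four sit at the seated height (0.0705–0.071). The latch grip is at (600,175), still back. Now the latch.

```bash
python3 -m pendant '[[[-0.3,60,6,20,0],[-0.3,120,12,20,0],[-0.3,157,17,20,0],[-0.3,157,17,20,0],[-0.3,157,17,20,0]]]'; python3 -m pendant '[[[-0.3,0,0,-60,0],[-0.3,0,0,-113,0],[-0.3,0,0,-113,0],[-1,0,0,-113,0],[-1,0,0,-113,0]]]' 30; python3 -m pendant '[[[-1,0,0,0,0],[-1,0,0,0,0]]]'
```

```text
t: 32.35
tool_pos: [0.6363, -0.1251, 0.2364]
tool_rot: [-179.9, -0.0, 81.2]
contact_force: [-0.1, 0.3, -1.1]
gripper_width: 0.0296
gripper_force: 0.0
t: 32.98
tool_pos: [0.6355, -0.1261, 0.1274]
tool_rot: [-180.0, 0.0, 81.1]
contact_force: [-11.5, 1.2, 0.9]
gripper_width: 0.0087
gripper_force: 30.0
t: 33.22
tool_pos: [0.6355, -0.1261, 0.1274]
tool_rot: [-180.0, 0.0, 81.1]
contact_force: [-11.6, 1.4, 1.9]
gripper_width: 0.0086
gripper_force: 30.1
```

```bash
python3 -m pendant '[[[-1,-15,2.3,9,0],[-1,-34.5,5.4,15.4,0],[-1,-55,8.7,16.3,0],[-1,-75.3,11.9,11.8,0],[-1,-93.6,14.8,2.1,0]]]'; python3 -m pendant '[[[-1,-15.2,2.4,-14.1,0],[-1,-26.3,4.1,-31.7,0],[-1,-31.7,5,-47.5,0],[-1,-31.7,5,-49,0],[-1,-31.7,5,-49,0]]]'
```

```text
t: 33.85
tool_pos: [0.5446, -0.1122, 0.132]
tool_rot: [179.5, 0.1, 81.1]
contact_force: [1.9, -2.7, 3.0]
gripper_width: 0.0089
gripper_force: 30.7
t: 34.48
tool_pos: [0.5105, -0.107, 0.0803]
tool_rot: [180.0, 0.1, 81.1]
contact_force: [-12.1, -2.4, 2.2]
gripper_width: 0.0089
gripper_force: 33.2
```

```bash
python3 -m pendant '[[[-1,0,0,-2,0],[-1,0,0,-4,0],[-1,0,0,-4,0]]]'; python3 -m pendant '[[[-0.4,0,0,0,0],[-0.4,0,0,0,0],[-0.4,0,0,60,0],[-0.4,0,0,120,0],[-1,-30,-80,120,0]]]'
python3 - <<'E'
from h import *
def grip(c):
    P=cloud(c);h=cv2.cvtColor(c['img'],cv2.COLOR_BGR2HSV);g=(cv2.inRange(h,*HSV['green'])>0)&(P[...,1]<0)&(P[...,0]<.7)&(P[...,2]>.06);print('grip',g.sum(),P[g].mean(0),np.percentile(P[g][:,2],[10,50,90]))
c=cap('wrist');grip(c)
c=cap('side');grip(c);cv2.imwrite('pics/s6.png',cv2.resize(c['img'][140:480,180:460],None,fx=1.75,fy=1.75))
h=cv2.cvtColor(c['img'],cv2.COLOR_BGR2HSV);r,k=np.where(cv2.inRange(h[200:],*HSV['green'])>0);print(r.mean()+200,k.mean(),len(r))
E
```

```text
t: 34.85
tool_pos: [0.5102, -0.1071, 0.0779]
tool_rot: [180.0, 0.1, 81.1]
contact_force: [-20.4, -0.2, 15.5]
gripper_width: 0.0085
gripper_force: 34.7
t: 35.48
tool_pos: [0.4924, -0.164, 0.1997]
tool_rot: [179.4, 0.1, 81.5]
contact_force: [0.2, -0.6, -0.5]
gripper_width: 0.0084
gripper_force: 0.0
grip 1558 [ 0.51084485 -0.10768242  0.08328703] [0.08010738 0.08217929 0.08336309]
grip 82 [ 0.50533647 -0.13276398  0.10390431] [0.08021441 0.08335927 0.08628502]
261.8658536585366 272.780487804878 82
```

View pics/s6.png

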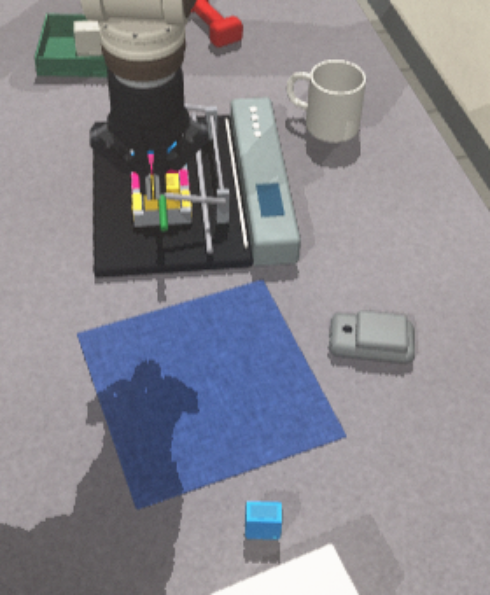

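```bash
python3 -m pendant '[[[-1,31,79,0,0],[-1,31,79,0,0],[-1,31,79,0,0],[-1,31,79,-60,0],[-1,31,79,-85,0]]]'; python3 -m pendant '[[[-1,0,0,-6,0],[-1,0,0,-11,0],[-1,0,0,-13,0],[-1,0,0,-13,0]]]'
```

```text
t: 36.2
tool_pos: [0.5191, -0.0863, 0.1059]
tool_rot: [-179.9, 0.0, 81.1]
contact_force: [-0.4, 0.4, 0.3]
gripper_width: 0.0004
gripper_force: 0.0
t: 36.7
tool_pos: [0.5202, -0.0868, 0.1026]
tool_rot: [179.7, 0.0, 81.1]
contact_force: [-23.2, 3.2, 51.3]
gripper_width: -0.0001
gripper_force: 23.9
```

```bash
python3 -m pendant '[[[-1,0,0,10,0],[-1,0,0,60,0],[-1,-20,-50,110,0],[-1,-80,-100,110,0],[-1,-110,-160,110,0]]]'; python3 -m pendant '[[[-1,-80,-60,20,0],[-1,-80,-120,20,0],[-1,-80,-160,20,0],[-1,-80,-160,20,0],[-1,-80,-160,20,0]]]'
python3 - <<'E'
from h import *
c=cap('top');cv2.imwrite('pics/t7.png',cv2.resize(c['img'][160:340,120:500],None,fx=2.1,fy=2.1))
for t in tanks(c,.062,.075,(.48,.57,-.1,.12)): print('pk',t)
for t in tanks(c,.04,.065,(.38,.58,.27,.43)): print('tray',t)
for n,cc in [('top',c),('side',cap('side'))]:
    h=cv2.cvtColor(cc['img'],cv2.COLOR_BGR2HSV);P=cloud(cc);r,k=np.where((cv2.inRange(h,*HSV['green'])>0)&(P[...,1]<0));print(n,r.mean(),k.mean(),len(r))
    for q in ['mouse','dumbbell','mug']:
        L=models.landmark_of(cc,q)[:1];print(q,np.round(L[0]['centre']) if L else None)
E
```

```text
t: 37.33
tool_pos: [0.423, -0.2249, 0.2066]
tool_rot: [179.9, 0.1, 81.2]
contact_force: [0.8, -1.1, 0.5]
gripper_width: -0.0001
gripper_force: 0.0
t: 37.95
tool_pos: [0.3437, -0.3837, 0.2249]
tool_rot: [-180.0, -0.0, 81.1]
contact_force: [-1.0, 0.2, -0.3]
gripper_width: 0.0
gripper_force: 0.0
pk ([552.0, 75.0], [20.0, 29.0], 82.6, np.float64(0.0707), [50.0, 17.0, 37.0], [0.552, 0.075])
pk ([546.0, 34.0], [19.0, 28.0], 80.9, np.float64(0.0708), [100.0, 166.5, 176.5], [0.546, 0.034])
pk ([539.0, -6.0], [18.0, 28.0], 78.1, np.float64(0.0707), [165.0, 175.0, 180.0], [0.539, -0.006])
pk ([534.0, -45.0], [19.0, 27.0], 80.3, np.float64(0.0709), [25.5, 134.0, 198.0], [0.533, -0.046])
pk ([525.0, 79.0], [18.0, 28.0], 82.1, np.float64(0.0707), [49.0, 12.0, 41.5], [0.526, 0.079])
pk ([519.0, 38.0], [17.0, 29.0], 82.1, np.float64(0.0708), [100.0, 163.5, 165.5], [0.519, 0.039])
pk ([513.0, -1.0], [19.0, 28.0], 81.9, np.float64(0.0709), [165.0, 171.5, 168.0], [0.513, -0.001])
pk ([507.0, -40.0], [19.0, 28.0], 81.6, np.float64(0.0704), [26.0, 132.5, 186.0], [0.505, -0.041])
tray ([482.0, 347.0], [30.0, 46.0], -9.0, np.float64(0.0541), [24.0, 12.0, 187.0], [0.482, 0.345])
top 283.38613861386136 332.0990099009901 101
mouse [211. 405.]
dumbbell [220. 153.]
mug [184. 256.]
side 261.5903614457831 272.73493975903614 83
mouse [337. 395.]
dumbbell [152. 298.]
mug [212. 372.]
```

View pics/t7.png

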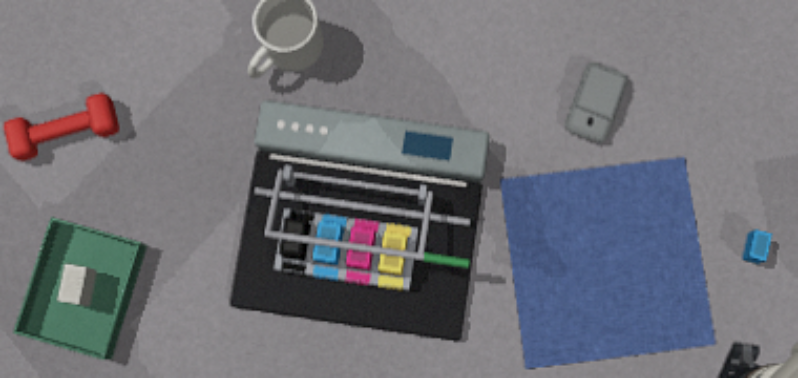

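The final top view shows all four tanks seated in their own colours and the latch down at (447,262), as at the start. The spent tank is in the tray at (72,284), and the mouse, dumbbell and mug haven't moved.

```bash
python3 -c "from plant import workorder; print(workorder.finish_job())"
```

```text
the job is handed in; nothing more can be done
None
```

I handed the job in at about 38 s: the one spent tank, from the cyan pocket, is in the tray, all four new tanks are seated in their own colours, the latch is fully down, and the mouse, dumbbell and mug have not moved.

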